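# Refit the splined handwheel on the nipping press and nip the book

## Robot

A 7-joint arm with a two-finger parallel gripper is mounted at the origin on the work surface. World frame = base frame: x ahead of the robot, y to its left, z up, the work surface at z = 0. Lengths are in m, angles in rad, forces in N, time in s.
With the tool pointing down it reaches from about 0.35 to 0.9 m from the base axis. Payload 8.1 kg.
Tool frame: the origin (TCP) lies on the centre line of the jaws, within the pads' length; the fingertips stand 14 mm ahead of it and the grasp point (between the pads) lies 5 mm behind it; z points along the fingers, y is the direction in which the jaws open and shut (so a half turn about z gives the same grasp; the last joint's range is limited). The gripper opens to 92 mm and grips with 3 to 60 N. Pads are 19 mm wide; open, the fingers measure 130 mm over their backs; the gripper's body (75 mm by 190 mm) begins 47 mm behind the grasp point.
Start: joints at [1.096, 0.434, 0.025, 1.573, -0.012, 1.134, -0.075], TCP at [0.227, -0.582, 0.241] pointing down, gripper open.
Joint ranges: [-2.62, 2.62], [-0.44, 2.09], [-1.27, 1.32], [0.08, 2.57], [-1.32, 4.46], [0.12, 2], [-2.74, 2.74]. Speed limits (rad/s): [2.22, 2.22, 3.01, 3.01, 3.14, 3.14, 3.14].

## Interface

Orientations are given as a rotation vector (axis times angle).
In Python, from cell import observe, eyes, arm gives the robot as it stands.
- The arm moves only by the tool step_arm, never from a script. Its argument "series" is a list that holds one entry, the list of rows, each a list of 5 numbers: the finger opening in m, from 0 to 0.0918, then the shift along the world's x, y, z in m, then the turn about the world's z in degrees. In form: [[[hand, dx, dy, dz, spin], ...]]. A call has 1 to 20 rows; each row is the pose to reach, as a shift and turn from the pose measured when the call began; what a row does not reach only later rows make up. A row lasts 1/12 s, in which the tool goes at most 41.7 mm and 7.16 degrees, less where a joint would pass 70% of its speed; a pose out of reach is approached as far as the arm can. A call with a gripper value outside its range is refused whole. The fingers move at their own pace and stop on an object; "squeeze" is the grip in N (left out, the last holds). Time passes only in rows, so rows that repeat a pose let the fingers close. It gives the time, the measured TCP pose, the force and the opening at its end, in the units of the state.
- observe(): the state, without advancing time (a new reading comes with each control period).
- eyes.get_image(name): name is "scene" or "side" or "wrist"; returns (picture, depth): 384x512x3 uint8, red, green, blue; 384x512 float32, m along the optical axis (not along the pixel's ray), 0 where there is no reading.
- eyes.camera_params(name): a dict with "intrinsics" (3x3 intrinsics, pixels), "position" and "attitude" of the camera in the world. Camera axes: x right, y down, z forward; pixel columns grow to the right and rows downward; lengths in m; the calibration is good to about 2 mm. The wrist camera is an equidistant fisheye: a pixel r from the principal point sees the ray r / f radians off the axis. A picture is of the moment at which its call begins: read the wrist's pose just before it. camera_params takes no time and is no camera call; for the wrist camera it gives the pose at the moment of the call.
- arm.sign_off(): hands the job in, once; it reports no verdict.
The state is a dict: "clock": time; "joints": joint angles; "dq": joint speeds; "joint_efforts": joint torques, N m; "position": TCP position; "ee_rot": TCP orientation; "force": force on the tool from outside, world axes, zero at the start; "ft_torque": the same for the moment, N m; "width": opening from 0.0 (shut) to 1.0 (fully open).
Only numpy, scipy, OpenCV 4.12 (cv2) and the standard library are available. Lean on these libraries where they do the work, as an engineer would, in place of code of your own. Each camera call takes 0.05 s, during which the arm holds its last target.

## Task

The red handwheel has been taken off the nipping press: ease its splined hub back onto the splined spindle on top, rocking it until the teeth mesh and never forcing it, so that it sits fully home on the shoulder. Then wind it clockwise until the platen comes down and just nips the book between its boards, without over-tightening, and let go. Leave everything else on the table as it is.

Things in the scene. Friction and masses are not known exactly. Their poses are not given: they have to be found in the camera images.
- press: Fixed grey-green bench nipping press, 210 mm (x) by 270 mm (y), 253 mm high to the spindle's tip. Origin under the centre of its base on the table, z up; the vertical spindle stands on this z axis. Two columns at y = +-118 mm carry a crosshead 56 mm wide along y (top 208 mm above the table). A book between plywood boards lies on the base under the grey platen.
- spindle_seat (a point): Centre of the steel shoulder (44 mm across, 225 mm above the table) at the foot of the spindle's splines; the wheel's underside must come down onto it. Axes as the press's. The spindle turns with up to 0.2 N m of friction; clockwise seen from above lowers the platen, 4.8 mm per radian.
- spindle_tip (a point): Top of the spindle, 28 mm above spindle_seat. Six straight teeth rise 20 mm from the shoulder (34 mm over the teeth, 25 mm at the root, 7 mm wide, every 60 degrees), then a tapered pilot nose 8 mm more (15 mm wide at the top). The teeth stand at an angle that no listed pose gives (its axes are the press's): find it by feel, twisting up to 30 degrees either way.
- platen (a joint): How far the platen has come down, m (one reading is good to about 1 mm only): starts at 0 to 4.3 mm and meets the upper board at 6.7 mm, after 0.5 to 1.4 rad of clockwise turning. Until then the wheel turns with 0.05 to 0.2 N m; from there the moment climbs by about 4 N m per radian: 0.3 to 0.5 N m is a good nip, 0.8 N m is too much. Its friction keeps it where it is left.
- wheel_grip (a point): Centre of the handwheel's steel hexagonal boss, its grip: 36 mm across flats, from 34 to 70 mm above the wheel's underside; this point is 52 mm above it. z is the wheel's axis, up; a flat faces +x and every 60 degrees. The wheel (about 0.6 kg) lies bore down on the table: red rim 156 mm over all, 7 to 23 mm above the underside, three spokes no higher than 22 mm.
- wheel_bore (a point): Centre of the mouth of the splined bore, on the hub's flat underside (52 mm across), 52 mm below wheel_grip. 36 mm across its six grooves, 28 mm between its six inner teeth, 31 mm deep; 1 mm of play at each tooth's side. A groove points along +x and every 60 degrees. Unmeshed, the underside rests on the spindle's teeth, 20 mm above the shoulder.
- handwheel: The same red handwheel; origin at wheel_bore.
- flask: Navy drinking flask, 68 mm wide, 215 mm high, origin under its centre. Leave alone.
- mug: White mug, 80 mm wide, 88 mm high, handle at its +y, origin under its centre. Leave alone.
- tape: Roll of cream tape, 100 mm wide, 24 mm high, lying flat, origin under its centre. Leave alone.
- ink_tin: Blue ink tin, 84 mm wide, 62 mm high, origin under its centre. Leave alone.
- brayer: Ink roller lying on the table, roller 110 mm along y at its origin, wooden handle 150 mm to -x, 40 mm high. Leave alone.
- palette_knife: Ink spatula, 160 mm long along its x, lying flat, origin at its middle. Leave alone.
- marker: Green marker pen, 135 mm long along its x, 14 mm thick, lying flat. Leave alone.

How it is judged:
By the outcome, as a careful person would: the job done as asked, in the order asked, and still so for the second after the job is handed in, with the robot touching nothing.
It also fails if it takes over 67 s, if anything falls off the work surface, if the arm or the gripper's body presses on something with over 40 N, if the wrist force passes 120 N, or if a joint passes its speed limit or range.

## Working session

There is one attempt and no reset: what is moved stays moved. The work goes in short steps, Python scripts to look and compute and a tool call to move; the robot and the scene stay as the last step left them, time stands still between calls to the robot, and variables do not carry over. Pictures are saved under pics/ and viewed, and the job is handed in when it is done.

Besides the shell and the picture viewer there is one more tool, called after "Call:" as name(argument=value, ...) on one line, values as JSON. step_arm: Moves the arm, as the interface text tells. Its arguments: {"type":"object","properties":{"series":{"type":"array"},"squeeze":{"type":"number"}},"required":["series"]}

```bash
ls; mkdir -p pics; cat > h.py <<'E'
import numpy as np,cv2
from scipy.spatial.transform import Rotation as R
from cell import observe, eyes, arm
def grab(n,tag):
    p=eyes.camera_params(n); im,d=eyes.get_image(n)
    cv2.imwrite(f'pics/{tag}.png',im[:,:,::-1]); np.savez(f'pics/{tag}.npz',im=im,d=d,K=p['intrinsics'],t=p['position'],a=np.array(p['attitude']))
    return im,d,p
def Rm(a):
    a=np.array(a)
    return a if a.shape==(3,3) else (R.from_rotvec(a).as_matrix() if a.size==3 else R.from_quat(a).as_matrix())
def cloud(d,p):
    K=np.array(p['intrinsics']);v,u=np.indices(d.shape)
    c=np.stack([(u-K[0,2])/K[0,0]*d,(v-K[1,2])/K[1,1]*d,d],-1)
    return c@Rm(p['attitude']).T+np.array(p['position'])
E
python3 - <<'E'
from h import *
s=observe();print(s)
for n in ('scene','side'):
    im,d,p=grab(n,n+'0');print(n,p)
E
```

```text
pics
{'clock': 0.0, 'joints': array([ 1.09638871,  0.43518316,  0.02496704,  1.57409974, -0.01158666,
        1.13398428, -0.07511331]), 'dq': array([-0.00058901,  0.00052129,  0.00078746, -0.00069178, -0.00039555,
       -0.00026559,  0.00170765]), 'joint_efforts': array([-9.51898869e-05, -6.67852736e+01,  9.84710902e-01, -3.14453602e+01,
       -6.05778024e-02,  4.29258286e-02,  2.02144670e-04]), 'position': array([ 0.22683385, -0.5818627 ,  0.2399686 ]), 'ee_rot': array([-3.08603892e+00, -5.80292981e-01,  6.70319162e-04]), 'force': array([-0.24896283, -0.63237023, -0.39898105]), 'ft_torque': array([-0.00772841,  0.02618266,  0.01436254]), 'width': 1.0001520086778135}
scene {'intrinsics': array([[446.4243765 ,   0.        , 262.5162585 ],
       [  0.        , 446.4243765 , 181.11921597],
       [  0.        ,   0.        ,   1.        ]]), 'position': array([1.639158  , 0.9143752 , 1.14692661]), 'attitude': array([-1.05447501, -2.27498399,  1.18846175])}
side {'intrinsics': array([[365.07563045,   0.        , 251.00347288],
       [  0.        , 365.07563045, 190.21080818],
       [  0.        ,   0.        ,   1.        ]]), 'position': array([ 0.50823305, -1.10589087,  0.89978445]), 'attitude': array([-2.16121966,  0.13493405, -0.05565277])}
```

View pics/scene0.png

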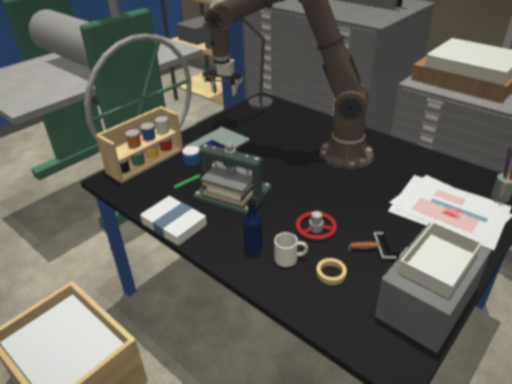

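View pics/side0.png

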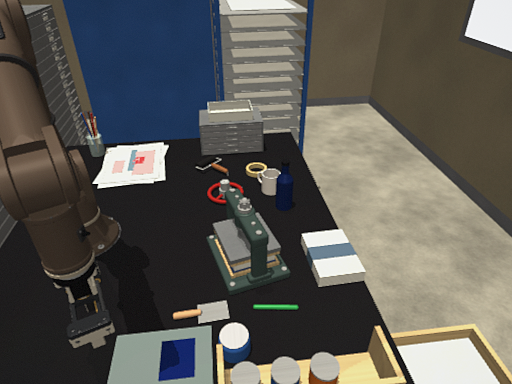

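The scene camera shows the red wheel at about (316,226), with the press at (232,178) and its spindle at about (230,150). In the side view the spindle is at (244,205) and the wheel at (225,190). Next I'll measure both from depth.

```bash
cat > m.py <<'E'
from h import *
for n in ('scene0','side0'):
    z=np.load(f'pics/{n}.npz');p=dict(intrinsics=z['K'],position=z['t'],attitude=z['a'])
    c=cloud(z['d'],p);im=z['im'].astype(int);P=c.reshape(-1,3);I=im.reshape(-1,3)
    ok=(z['d'].ravel()>0)
    red=ok&(I[:,0]>90)&(I[:,0]>2.5*I[:,1])&(I[:,0]>2.5*I[:,2])&(P[:,2]<.06)&(P[:,2]>0)&(P[:,0]<.9)
    q=P[red];print(n,'red',len(q),q.min(0).round(3),q.max(0).round(3),np.median(q,0).round(3))
    # circle fit
    from scipy.optimize import least_squares
    f=least_squares(lambda a:np.hypot(q[:,0]-a[0],q[:,1]-a[1])-a[2],[*np.median(q[:,:2],0),.07],loss='soft_l1',f_scale=.003);print('circ',f.x.round(4))
    w=f.x
    b=ok&(np.hypot(P[:,0]-w[0],P[:,1]-w[1])<.05)&(P[:,2]>.045)&(P[:,2]<.1)
    print('boss',b.sum(),P[b].mean(0).round(4),P[b].max(0).round(3),P[b].min(0).round(3))
    t=b&(P[:,2]>.066);print(' top',t.sum(),P[t].mean(0).round(4))
    for lo,hi in ((.195,.214),(.216,.232),(.232,.26)):
        s=ok&(P[:,2]>lo)&(P[:,2]<hi)&(P[:,0]>.3)&(P[:,0]<.8)&(P[:,1]>-.45)&(P[:,1]<0.1)
        vv=np.where(s)[0]
        print(lo,s.sum(),P[s].mean(0).round(4),P[s].min(0).round(3),P[s].max(0).round(3), 'uv',(vv%512).mean(),(vv//512).mean())
    np.save(n+'_P.npy',c)
E
python3 m.py
```

```text
scene0 red 440 [ 0.442 -0.706  0.   ] [0.622 0.282 0.059] [0.559 0.211 0.021]
circ [0.5437 0.2006 0.0709]
boss 108 [0.5471 0.206  0.0631] [0.565 0.224 0.076] [0.521 0.183 0.045]
 top 58 [0.5431 0.2035 0.0694]
0.195 581 [ 0.6083 -0.1647  0.2059] [ 0.533 -0.319  0.195] [0.791 0.099 0.214] uv 231.99827882960412 158.57142857142858
0.216 71 [ 0.6249 -0.1328  0.2216] [ 0.56  -0.305  0.216] [0.791 0.098 0.232] uv 234.74647887323943 160.32394366197184
0.232 51 [ 0.5949 -0.1892  0.2438] [ 0.574 -0.213  0.232] [ 0.609 -0.173  0.254] uv 228.90196078431373 146.45098039215685
side0 red 180 [0.115 0.122 0.   ] [0.618 0.584 0.022] [0.509 0.199 0.017]
circ [0.5416 0.1981 0.0696]
boss 71 [0.5419 0.1937 0.0601] [0.56  0.216 0.069] [0.522 0.177 0.045]
 top 11 [0.5428 0.1978 0.0671]
0.195 895 [ 0.6006 -0.2043  0.2045] [ 0.533 -0.331  0.195] [0.789 0.096 0.214] uv 248.80446927374302 213.70167597765362
0.216 80 [ 0.5882 -0.2054  0.2228] [ 0.567 -0.219  0.216] [ 0.609 -0.183  0.232] uv 244.75 208.1375
0.232 70 [ 0.5881 -0.2009  0.243 ] [ 0.574 -0.215  0.234] [ 0.604 -0.186  0.252] uv 244.42857142857142 202.0
```

```bash
python3 - <<'E'
import cv2
a=cv2.imread('pics/scene0.png')[120:270,170:400];b=cv2.imread('pics/side0.png')[160:310,180:330]
cv2.imwrite('pics/c1.png',cv2.resize(a,None,fx=3.4,fy=3.4,interpolation=cv2.INTER_CUBIC))
cv2.imwrite('pics/c2.png',cv2.resize(b,None,fx=4,fy=4,interpolation=cv2.INTER_CUBIC))
E
```

```text
(no output)
```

View pics/c1.png

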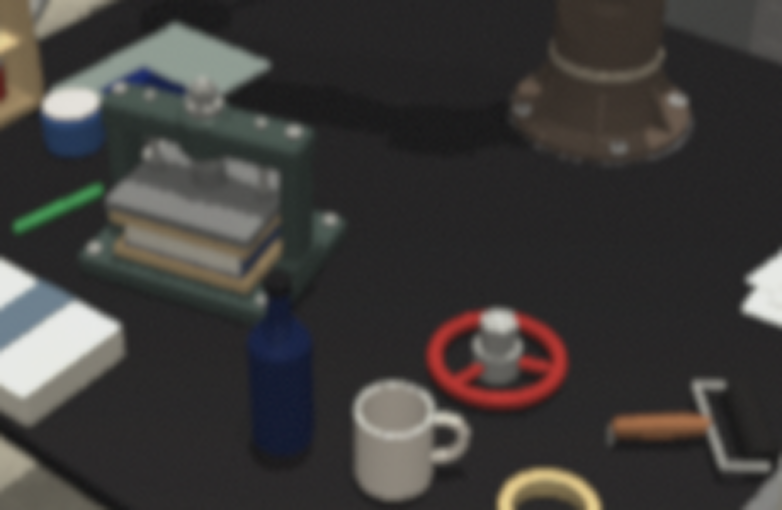

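View pics/c2.png

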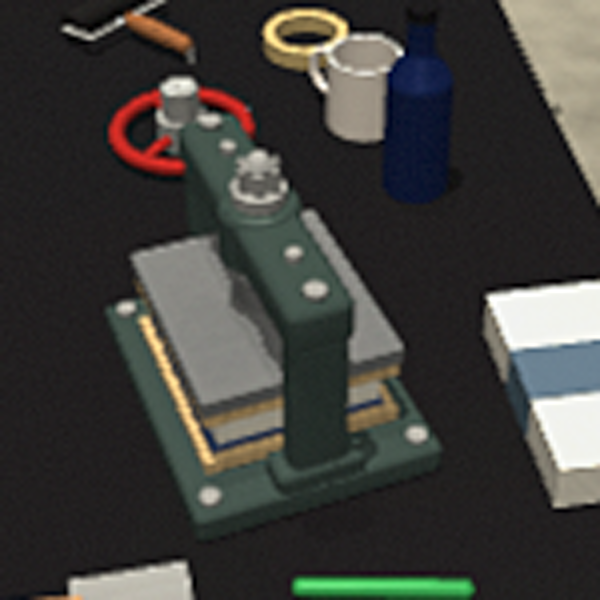

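```bash
python3 - <<'E'
from h import *
s=observe();p=eyes.camera_params('wrist')
print(p); T=R.from_rotvec(s['ee_rot']).as_matrix()
print('cam in tool',T.T@(np.array(p['position'])-s['position']),'\n',T.T@Rm(p['attitude']))
c=np.load('scene0_P.npy');im=np.load('pics/scene0.npz')['im']
for u,v in ((253,230),(284,250),(330,270),(252,206),(304,160),(262,188),(268,190)):print(u,v,c[v,u].round(3),im[v,u])
E
```

```text
{'intrinsics': array([[297.31863964,   0.        , 268.24864781],
       [  0.        , 297.31863964, 191.43157169],
       [  0.        ,   0.        ,   1.        ]]), 'position': array([ 0.28864364, -0.55797004,  0.38425927]), 'attitude': array([ 2.4184337 , -1.65123749, -0.20933857])}
cam in tool [ 6.62418782e-02 -6.44349580e-05 -1.44221809e-01] 
 [[ 7.57452975e-04 -9.68877026e-01 -2.47541378e-01]
 [ 9.99999712e-01  7.24921335e-04  2.22561296e-04]
 [-3.61865003e-05 -2.47541475e-01  9.68877297e-01]]
253 230 [0.798 0.115 0.118] [21 27 48]
284 250 [0.776 0.234 0.08 ] [144 138 128]
330 270 [ 0.686  0.366 -0.   ] [43 41 42]
252 206 [0.781 0.099 0.205] [25 24 27]
304 160 [ 0.178 -0.122 -0.   ] [27 26 26]
262 188 [ 0.5   -0.105  0.026] [63 74 68]
268 190 [ 0.488 -0.082  0.019] [49 58 54]
```

Call:
step_arm(series=[[[0.09,0.02,0.02,0.03,0],[0.09,0.05,0.05,0.06,0],[0.09,0.08,0.08,0.06,0],[0.09,0.105,0.11,0.06,0],[0.09,0.13,0.14,0.06,0],[0.09,0.155,0.17,0.06,0],[0.09,0.18,0.2,0.06,0],[0.09,0.205,0.23,0.06,0],[0.09,0.23,0.26,0.06,0],[0.09,0.255,0.29,0.06,0],[0.09,0.28,0.32,0.06,0],[0.09,0.305,0.35,0.06,0],[0.09,0.323,0.368,0.06,0],[0.09,0.323,0.368,0.06,0],[0.09,0.323,0.368,0.06,0],[0.09,0.323,0.368,0.06,0]]])

```text
clock: 1.43
position: [0.5492, -0.2148, 0.2996]
ee_rot: [-3.087, -0.579, 0.003]
force: [-0.2, 0.3, -0.1]
width: 0.983
```

```bash
python3 - <<'E'
from h import *
s=observe();print(s['clock'],s['position'],s['ee_rot'],s['joints'],s['dq'].max())
grab('wrist','w1')
E
```

```text
1.4333 [ 0.54915375 -0.2147789   0.2995742 ] [-3.08658838e+00 -5.79246291e-01  2.67904544e-03] [ 0.40355713  0.34680074 -0.16736173  1.56147549  0.05957119  1.24035707
 -0.97325348] 0.021266619760815685
```

View pics/w1.png

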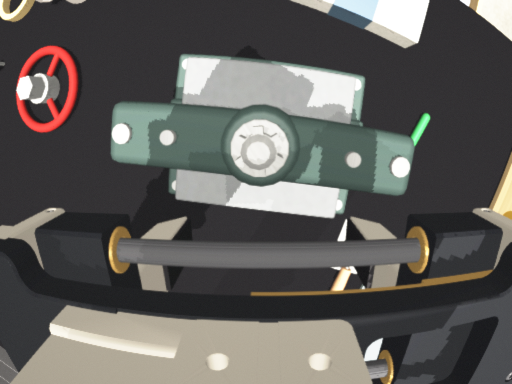

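The wrist picture shows the spindle at about (258,150), the crosshead bolts at (121,134) and (401,167), and the wheel at (46,88). I'll rectify it onto the tooth-top plane to read the tooth angle.

```bash
cat >> h.py <<'E'
def load(tag):
    z=np.load(f'pics/{tag}.npz');return z['im'],z['d'],dict(intrinsics=z['K'],position=z['t'],attitude=z['a'])
def proj_fish(P,p):
    K=np.array(p['intrinsics']);c=(np.asarray(P)-p['position'])@Rm(p['attitude'])
    rr=np.hypot(c[...,0],c[...,1]);th=np.arctan2(rr,c[...,2]);k=th/np.maximum(rr,1e-9)*K[0,0]
    return np.stack([K[0,2]+k*c[...,0],K[1,2]+k*c[...,1]],-1)
def fcloud(d,p):
    K=np.array(p['intrinsics']);v,u=np.indices(d.shape);x=(u-K[0,2])/K[0,0];y=(v-K[1,2])/K[0,0]
    th=np.hypot(x,y);t=np.tan(th)/np.maximum(th,1e-9)
    return np.stack([x*t*d,y*t*d,d],-1)@Rm(p['attitude']).T+np.array(p['position'])
def ortho(im,p,cx,cy,z,half=.03,res=.0001):
    n=int(2*half/res);g=(np.arange(n)+.5)*res-half
    X,Y=np.meshgrid(cx+g,cy-g);uv=proj_fish(np.stack([X,Y,np.full_like(X,z)],-1),p).astype(np.float32)
    return cv2.remap(im,uv[...,0],uv[...,1],cv2.INTER_CUBIC)
E
python3 - <<'E'
from h import *
im,d,p=load('w1')
c=fcloud(d,p)
for uv in ((258,150),(240,150),(121,134),(401,167),(167,138),(353,160)):print(uv,c[uv[1],uv[0]].round(4))
P=c.reshape(-1,3);ok=(d.ravel()>0)
near=ok&(np.hypot(P[:,0]-.59,P[:,1]+.198)<.04)
for lo,hi in ((.222,.229),(.24,.249),(.249,.258)):
    q=P[near&(P[:,2]>lo)&(P[:,2]<hi)]
    if len(q):print(lo,len(q),q.mean(0).round(4),(q.min(0)/2+q.max(0)/2).round(4))
v=c[167,401]-c[134,121];print('yaw press (y dir)',np.degrees(np.arctan2(v[1],v[0])))
o=ortho(im,p,.59,-.198,.245,half=.028)
cv2.imwrite('pics/o1.png',o[:,:,::-1])
E
```

```text
(258, 150) [ 0.5886 -0.1922  0.2524]
(240, 150) [ 0.5835 -0.181   0.2463]
(121, 134) [ 0.5576 -0.0795  0.2149]
(401, 167) [ 0.6161 -0.3069  0.2159]
(167, 138) [ 0.5682 -0.1212  0.2167]
(353, 160) [ 0.6049 -0.2651  0.2159]
0.222 1113 [ 0.5909 -0.1921  0.2252] [ 0.5872 -0.1925  0.2256]
0.24 724 [ 0.5879 -0.1925  0.2459] [ 0.5871 -0.1927  0.2446]
0.249 804 [ 0.5874 -0.1927  0.2521] [ 0.5871 -0.1926  0.252 ]
yaw press (y dir) -75.58075317149664
```

View pics/o1.png

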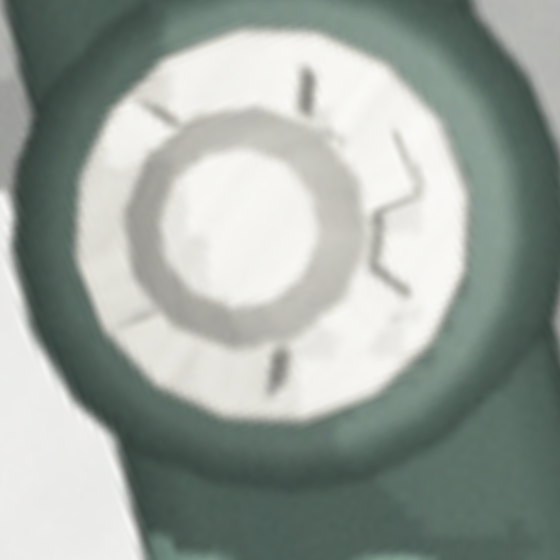

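Call:
step_arm(series=[[[0.09,0,0.03,0.02,7],[0.09,0,0.06,0.02,14],[0.09,0,0.1,0.02,21],[0.09,0,0.14,0.02,28],[0.09,0,0.18,0.02,35],[0.09,0,0.22,0.01,42],[0.09,0,0.25,-0.02,49],[0.09,0,0.28,-0.05,56],[0.09,0,0.31,-0.08,63],[0.09,0,0.34,-0.11,70],[0.09,0.002,0.36,-0.13,76],[0.09,0.002,0.365,-0.14,78],[0.09,0.002,0.365,-0.14,78],[0.09,0.002,0.365,-0.14,78],[0.09,0.002,0.365,-0.14,78]]])

```text
clock: 2.73
position: [0.552, 0.1474, 0.1609]
ee_rot: [2.041, 2.385, -0.002]
force: [0.8, -0.4, -0.1]
width: 0.976
```

```bash
python3 - <<'E'
from h import *
s=observe();print(s['clock'],s['position'],s['ee_rot'],s['joints'],s['dq'].max())
T=R.from_rotvec(s['ee_rot']).as_matrix();print('jaw',np.degrees(np.arctan2(T[1,1],T[0,1])))
im,d,p=grab('wrist','w2')
c=fcloud(d,p);P=c.reshape(-1,3);ok=d.ravel()>0
q=P[ok&(np.hypot(P[:,0]-.543,P[:,1]-.199)<.04)&(P[:,2]>.066)&(P[:,2]<.08)];print('top',len(q),q.mean(0),(q.min(0)+q.max(0))/2,q.max(0)-q.min(0))
I=im.reshape(-1,3).astype(int)
red=ok&(I[:,0]>90)&(I[:,0]>2.5*I[:,1])&(I[:,0]>2.5*I[:,2])&(P[:,2]<.03)&(np.hypot(P[:,0]-.543,P[:,1]-.199)<.1)&(np.hypot(P[:,0]-.543,P[:,1]-.199)>.055)
q=P[red]
from scipy.optimize import least_squares
f=least_squares(lambda a:np.hypot(q[:,0]-a[0],q[:,1]-a[1])-a[2],[.543,.199,.07],loss='soft_l1',f_scale=.003);print('circ',f.x.round(4),len(q))
cx,cy=f.x[:2]
cv2.imwrite('pics/o2.png',ortho(im,p,cx,cy,.07,half=.03)[:,:,::-1])
cv2.imwrite('pics/o2b.png',ortho(im,p,cx,cy,.022,half=.09,res=.0003)[:,:,::-1])
E
```

```text
2.7333 [0.55199758 0.14739744 0.16093271] [ 2.04110075e+00  2.38535689e+00 -2.07552436e-03] [ 0.0250371   0.48642256 -0.5329951   1.77040247  0.29618494  0.96517486
 -0.4725369 ] 0.0027691031933821976
jaw 8.894183538374385
top 1790 [0.53957518 0.20397073 0.07021977] [0.53944389 0.20383302 0.06972681] [0.04005157 0.03759037 0.00484785]
circ [0.5416 0.2022 0.0664] 4850
```

View pics/o2.png

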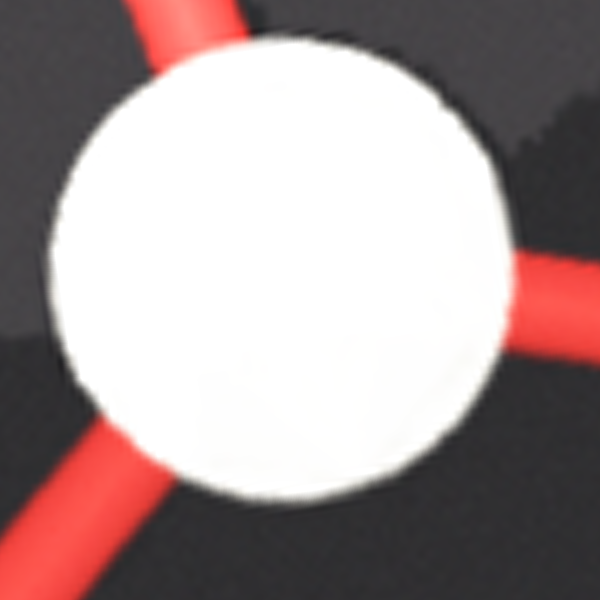

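View pics/o2b.png

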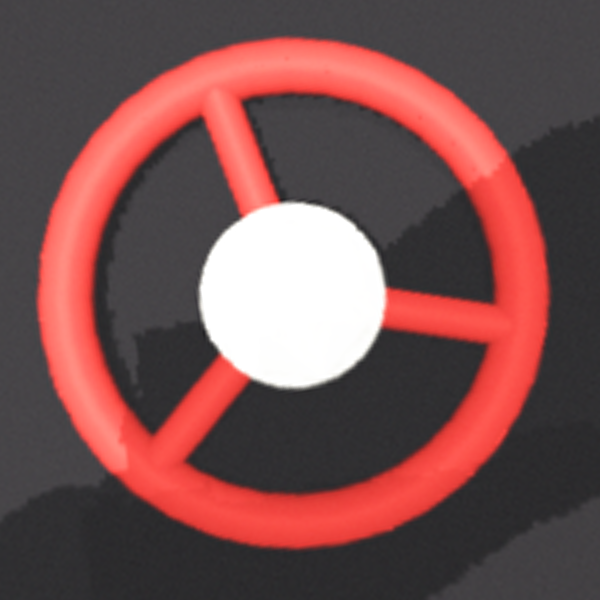

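View pics/w2.png

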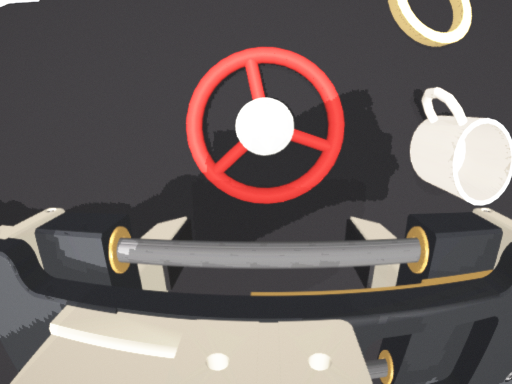

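The wheel is at about (265,126) in the wrist picture, with spokes at -8, 111 and 231 degrees. The boss is saturated white, so I'll stretch the contrast and use depth to find the hex flats.

```bash
python3 - <<'E'
from h import *
im,d,p=load('w2')
o=ortho(im,p,.5405,.203,.07,half=.028).astype(float).mean(2)
print(np.percentile(o,[50,75,90,99,100]))
a=np.clip((o-225)/30*255,0,255).astype(np.uint8)
a=cv2.createCLAHE(4).apply(a)
dd=fcloud(d,p)[...,2].astype(np.float32)
oz=ortho(dd,p,.5405,.203,.07,half=.028)
b=np.clip((oz-.02)/.06*255,0,255).astype(np.uint8)
cv2.imwrite('pics/o3.png',cv2.resize(np.hstack([a,b]),None,fx=.7,fy=.7))
# w1 view of the wheel
im,d,p=load('w1');e=cv2.resize(im[40:140,0:110],None,fx=5,fy=5,interpolation=cv2.INTER_CUBIC);cv2.imwrite('pics/o4.png',e[:,:,::-1])
E
```

```text
[251.33333333 255.         255.         255.         255.        ]
```

View pics/o3.png

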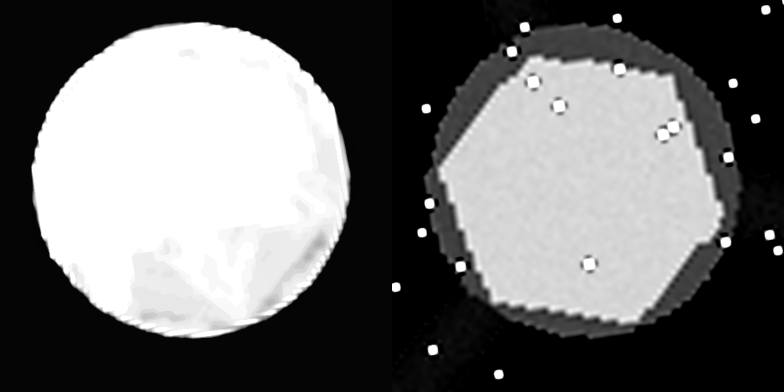

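View pics/o4.png

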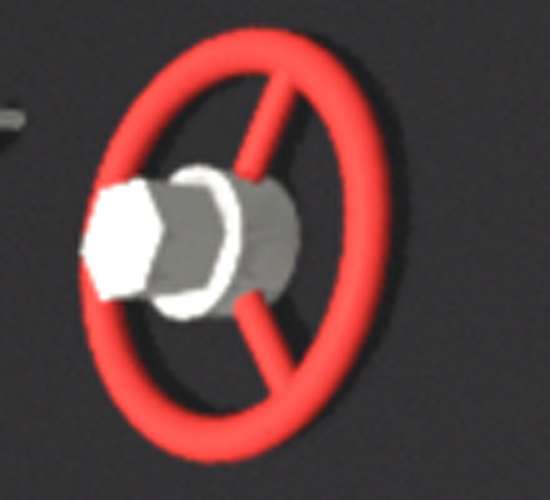

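```bash
python3 - <<'E'
from h import *
from scipy.optimize import least_squares
im,d,p=load('w2')
dd=fcloud(d,p)[...,2].astype(np.float32);dd=cv2.medianBlur(dd,3)
oz=ortho(dd,p,.5405,.203,.07,half=.028)
m=((oz>.058)&(oz<.085)).astype(np.uint8);m=cv2.morphologyEx(m,cv2.MORPH_CLOSE,np.ones((15,15)));m=cv2.morphologyEx(m,cv2.MORPH_OPEN,np.ones((15,15)))
c=max(cv2.findContours(m,cv2.RETR_EXTERNAL,cv2.CHAIN_APPROX_NONE)[0],key=cv2.contourArea)[:,0]
q=np.c_[.5405+(c[:,0]-280)*1e-4,.203-(c[:,1]-280)*1e-4]
def f(a):
    k=a[2]+np.radians(60)*np.arange(6);n=np.c_[np.cos(k),np.sin(k)]
    return ((q-a[:2])@n.T).max(1)-a[3]
for g in (-.1,.4):
    r=least_squares(f,[.5405,.203,g,.018],loss='soft_l1',f_scale=5e-4);print(r.x[:2],np.degrees(r.x[2]),r.x[3],r.cost)
E
```

```text
[0.53949389 0.20397687] 21.43268741060477 0.01781984130407564 4.041226265593777e-05
[0.53949389 0.20397687] 21.432687559456667 0.01781984130431501 4.0412262655937864e-05
```

Call:
step_arm(series=[[[0.09,-0.005,0.02,-0.005,6],[0.09,-0.011,0.045,-0.02,12],[0.09,-0.0115,0.056,-0.04,12.5],[0.09,-0.0115,0.056,-0.07,12.5],[0.09,-0.0115,0.056,-0.095,12.5],[0.09,-0.0115,0.056,-0.108,12.5],[0.09,-0.0115,0.056,-0.108,12.5],[0.09,-0.0115,0.056,-0.108,12.5]]], squeeze=30)

```text
clock: 3.45
position: [0.5412, 0.2029, 0.0539]
ee_rot: [1.771, 2.591, -0.001]
force: [-0.1, 0.2, -0.1]
width: 0.978
```

```bash
python3 - <<'E'
from h import *
s=observe();print(s['clock'],s['position'],s['force'],s['joints'])
T=R.from_rotvec(s['ee_rot']).as_matrix();print('jaw',np.degrees(np.arctan2(T[1,1],T[0,1])))
im,d,p=grab('wrist','w3')
E
```

```text
3.45 [0.54120974 0.20288467 0.05394736] [-0.07607994  0.21361317 -0.07580028] [-0.09078998  0.63630979 -0.52084943  1.84487263  0.44040515  0.77591003
 -0.47530729]
jaw 21.31537465927081
```

View pics/w3.png

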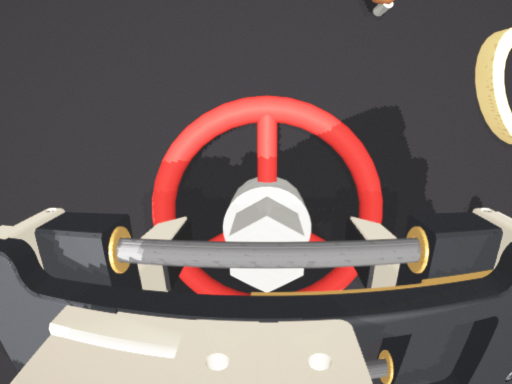

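The boss lies between the jaws at (267,250), flats facing the pads. Next I close the fingers and lift slightly.

Call:
step_arm(series=[[[0.03,0,0,0,0],[0.03,0,0,0,0],[0.03,0,0,0,0],[0.03,0,0,0,0],[0.03,0,0,0,0],[0.03,0,0,0,0],[0.03,0,0,0,0],[0.03,0,0,0,0],[0.03,0,0,0,0],[0.03,0,0,0,0],[0.03,0,0,0.01,0],[0.03,0,0,0.02,0],[0.03,0,0,0.03,0],[0.03,0,0,0.03,0]]], squeeze=40)

```text
clock: 4.67
position: [0.543, 0.2042, 0.0872]
ee_rot: [1.769, 2.59, 0.006]
force: [0.7, 0.4, -7.2]
width: 0.39
```

```bash
python3 - <<'E'
from h import *
s=observe();print(s['clock'],s['position'],s['force'],s['ft_torque'],s['width']*.0918)
T=R.from_rotvec(s['ee_rot']).as_matrix();print('jaw',np.degrees(np.arctan2(T[1,1],T[0,1])))
im,d,p=grab('wrist','w4')
c=fcloud(d,p);P=c.reshape(-1,3);ok=d.ravel()>0;I=im.reshape(-1,3).astype(int)
red=ok&(I[:,0]>90)&(I[:,0]>2.5*I[:,1])&(I[:,0]>2.5*I[:,2])&(P[:,2]<.08)
rr=np.hypot(*(P[:,:2]-s['position'][:2]).T);q=P[red&(rr>.055)&(rr<.1)]
from scipy.optimize import least_squares
f=least_squares(lambda a:np.hypot(q[:,0]-a[0],q[:,1]-a[1])-a[2],[*s['position'][:2],.07],loss='soft_l1',f_scale=.003);print('circ',f.x.round(4),len(q),q.max(0))
w=np.array([*f.x[:2],0.])-[*s['position'][:2],0];print('rim centre in tool x,y',(T.T@w).round(4))
# fit on red image mask outer edge: project torus
E
```

```text
4.6667 [0.5429545  0.20419922 0.08722071] [ 0.66464927  0.43108806 -7.19073309] [ 0.05179258 -0.22648836 -0.04517822] 0.0358001397099118
jaw 21.32717872447095
circ [0.5434 0.2051 0.0682] 5128 [0.63207904 0.28701692 0.05811341]
rim centre in tool x,y [0.0007 0.0008 0.    ]
```

View pics/w4.png

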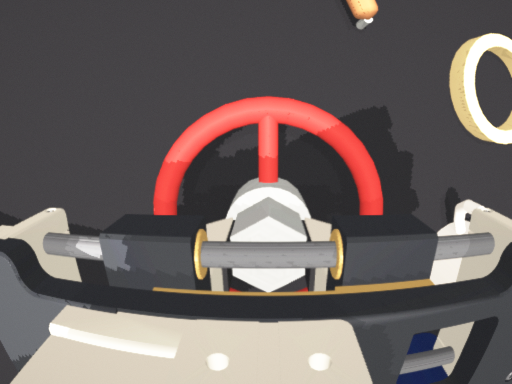

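Call:
step_arm(series=[[[0.03,0,0,0.03,0],[0.03,0,-0.01,0.065,0],[0.03,0,-0.025,0.1,0],[0.03,0.005,-0.04,0.135,0],[0.03,0.01,-0.06,0.17,0],[0.03,0.015,-0.08,0.2,0.5],[0.03,0.02,-0.105,0.23,1],[0.03,0.025,-0.135,0.25,1.5],[0.03,0.03,-0.17,0.255,2],[0.03,0.035,-0.21,0.255,2.7],[0.03,0.04,-0.25,0.255,2.7],[0.03,0.044,-0.29,0.255,2.7],[0.03,0.044,-0.33,0.255,2.7],[0.03,0.044,-0.365,0.255,2.7],[0.03,0.044,-0.39,0.255,2.7],[0.03,0.044,-0.397,0.255,2.7],[0.03,0.044,-0.397,0.255,2.7],[0.03,0.044,-0.397,0.255,2.7]]])

```text
clock: 6.22
position: [0.5864, -0.1926, 0.3407]
ee_rot: [1.709, 2.632, 0.006]
force: [0.2, 0.2, -6.5]
width: 0.389
```

```bash
cat >st.py <<'E'
from h import *
s=observe();T=R.from_rotvec(s['ee_rot']).as_matrix()
print(s['clock'],'pos',s['position'].round(4),'F',s['force'].round(2),'M',s['ft_torque'].round(3),'jaw',np.degrees(np.arctan2(T[1,1],T[0,1])).round(2),'w',round(s['width']*91.8,1),'tilt',T[:,2].round(3),'j7',s['joints'][6].round(3),'q7eff',s['joint_efforts'].round(2)[[4,6]])
E
python3 st.py; python3 - <<'E'
from h import *
grab('side','s5');grab('scene','c5');grab('wrist','w5')
for n in ('s5','c5'):
    im,d,p=load(n)
    c=im[130:280,170:330] if n=='s5' else im[90:220,160:330]
    cv2.imwrite(f'pics/{n}z.png',cv2.resize(c,None,fx=4,fy=4,interpolation=cv2.INTER_CUBIC)[:,:,::-1])
E
```

```text
6.2167 pos [ 0.5864 -0.1926  0.3407] F [ 0.24  0.2  -6.47] M [ 0.15  -0.151  0.047] jaw 24.0 w 35.7 tilt [ 0.005  0.001 -1.   ] j7 0.471 q7eff [0.47 0.11]
```

View pics/s5z.png

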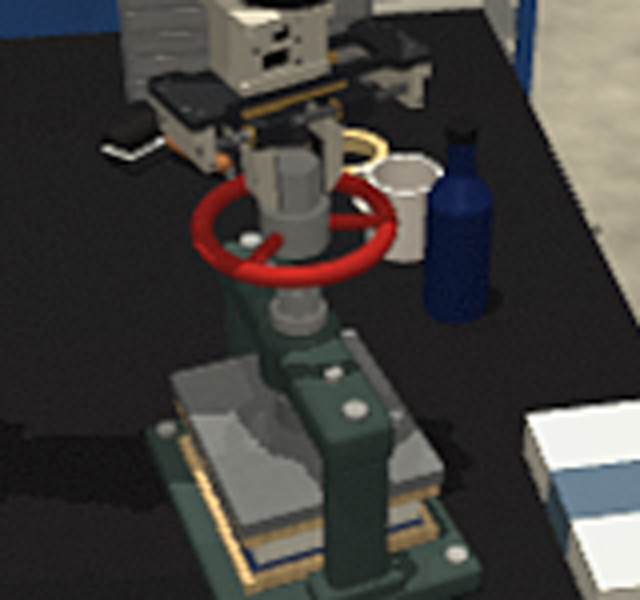

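View pics/c5z.png

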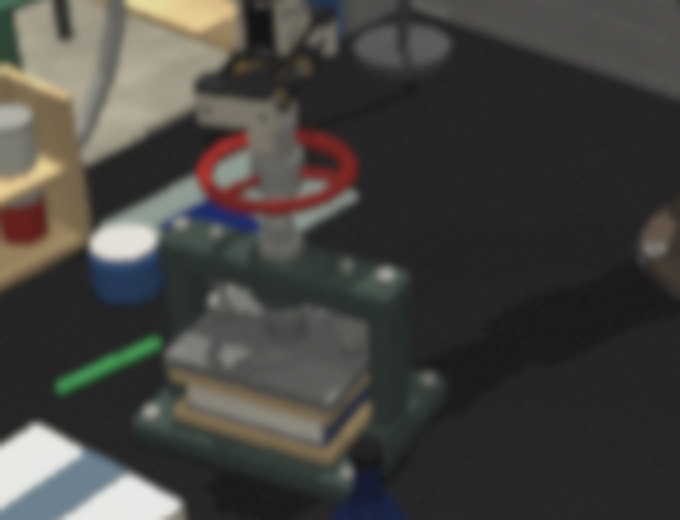

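View pics/w5.png

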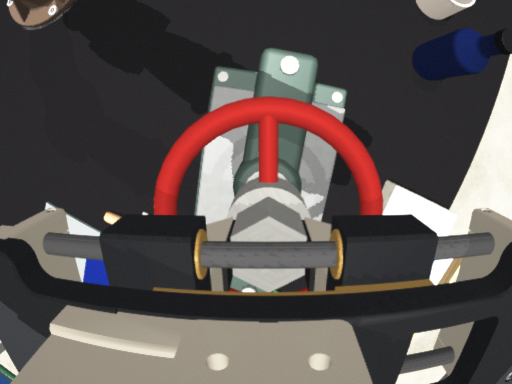

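Call:
step_arm(series=[[[0.03,0.0006,-0.0004,-0.01,0],[0.03,0.0006,-0.0004,-0.02,0],[0.03,0.0006,-0.0004,-0.028,0],[0.03,0.0006,-0.0004,-0.034,0],[0.03,0.0006,-0.0004,-0.038,0],[0.03,0.0006,-0.0004,-0.038,0],[0.03,0.0006,-0.0004,-0.038,0]]])

```text
clock: 6.95
position: [0.5874, -0.1914, 0.3031]
ee_rot: [1.705, 2.634, 0.007]
force: [-0.1, -0.5, -7.0]
width: 0.388
```

```bash
python3 st.py
```

```text
6.95 pos [ 0.5874 -0.1914  0.3031] F [-0.07 -0.5  -6.96] M [ 0.055 -0.149 -0.002] jaw 24.18 w 35.6 tilt [ 0.006  0.001 -1.   ] j7 0.459 q7eff [-0.04 -0.01]
```

Call:
step_arm(series=[[[0.03,0,-0.0015,0,0],[0.03,0,-0.0015,-0.002,0],[0.03,0,-0.0015,-0.004,0],[0.03,0,-0.0015,-0.006,0],[0.03,0,-0.0015,-0.008,0],[0.03,0,-0.0015,-0.008,0]]])

```text
clock: 7.45
position: [0.5872, -0.1928, 0.2946]
ee_rot: [1.705, 2.634, 0.006]
force: [-0.7, -0.4, -6.9]
width: 0.388
```

```bash
python3 st.py
```

```text
7.45 pos [ 0.5872 -0.1928  0.2946] F [-0.68 -0.38 -6.89] M [ 0.    -0.039 -0.02 ] jaw 24.17 w 35.6 tilt [ 0.005  0.001 -1.   ] j7 0.458 q7eff [-0.05 -0.02]
```

Call:
step_arm(series=[[[0.03,0,0,-0.002,0],[0.03,0,0,-0.004,0],[0.03,0,0,-0.006,0],[0.03,0,0,-0.008,0],[0.03,0,0,-0.01,0],[0.03,0,0,-0.01,0]]])

```text
clock: 7.95
position: [0.587, -0.1929, 0.2841]
ee_rot: [1.705, 2.635, 0.006]
force: [-1.2, -0.7, -7.0]
width: 0.388
```

```bash
python3 st.py
```

```text
7.95 pos [ 0.587  -0.1929  0.2841] F [-1.2  -0.73 -7.01] M [-0.058 -0.083  0.045] jaw 24.17 w 35.6 tilt [ 0.005  0.001 -1.   ] j7 0.454 q7eff [-0.14 -0.01]
```

The teeth meshed on the first descent, with no downward resistance. I'll ease it down to the shoulder.

Call:
step_arm(series=[[[0.03,0,0,-0.0015,0],[0.03,0,0,-0.003,0],[0.03,0,0,-0.004,0],[0.03,0,0,-0.005,0],[0.03,0,0,-0.006,0],[0.03,0,0,-0.006,0]]])

```text
clock: 8.45
position: [0.587, -0.1929, 0.2795]
ee_rot: [1.705, 2.634, 0.006]
force: [-4.2, 0.7, 4.9]
width: 0.391
```

```bash
python3 st.py
```

```text
8.45 pos [ 0.587  -0.1929  0.2795] F [-4.2   0.68  4.91] M [ 0.018  1.13  -0.067] jaw 24.17 w 35.9 tilt [ 0.006  0.001 -1.   ] j7 0.452 q7eff [0.01 0.01]
```

Call:
step_arm(series=[[[0.06,0,0,0,0],[0.06,0,0,0,0],[0.06,0,0,0,0],[0.06,0,0,0,0],[0.06,0,0,0,0]]])

```text
clock: 8.87
position: [0.5872, -0.1929, 0.2795]
ee_rot: [1.705, 2.633, 0.006]
force: [-0.1, -0.1, 0.7]
width: 0.646
```

```bash
python3 st.py; python3 - <<'E'
from h import *
grab('side','s6');im,d,p=grab('wrist','w6')
c=fcloud(d,p);P=c.reshape(-1,3);ok=d.ravel()>0;I=im.reshape(-1,3).astype(int)
red=ok&(I[:,0]>90)&(I[:,0]>2.5*I[:,1])&(I[:,0]>2.5*I[:,2])&(P[:,2]>.2)&(P[:,2]<.29)
q=P[red];print('rim top z pct',np.percentile(q[:,2],[5,50,90,95,99]).round(4),len(q))
im,d,p=load('s6');c=cloud(d,p);P=c.reshape(-1,3);ok=d.ravel()>0;I=im.reshape(-1,3).astype(int)
red=ok&(I[:,0]>90)&(I[:,0]>2.5*I[:,1])&(I[:,0]>2.5*I[:,2])&(P[:,2]>.2)&(P[:,2]<.29)
q=P[red];print('side rim z pct',np.percentile(q[:,2],[5,50,90,95,99]).round(4),len(q))
t=q[np.abs(q[:,2]-np.percentile(q[:,2],90))<.004];A=np.c_[t[:,:2]-[.587,-.193],np.ones(len(t))];print('plane',np.linalg.lstsq(A,t[:,2],rcond=None)[0])
cv2.imwrite('pics/s6z.png',cv2.resize(im[130:280,170:330],None,fx=4,fy=4,interpolation=cv2.INTER_CUBIC)[:,:,::-1])
E
```

```text
8.8667 pos [ 0.5872 -0.1929  0.2795] F [-0.09 -0.12  0.66] M [ 0.033 -0.116 -0.031] jaw 24.17 w 59.3 tilt [ 0.006  0.001 -1.   ] j7 0.452 q7eff [-0.04 -0.  ]
rim top z pct [0.2426 0.2468 0.2484 0.2487 0.2493] 9827
side rim z pct [0.2367 0.2426 0.2448 0.2454 0.2462] 437
plane [-0.001147   -0.00024858  0.24330631]
```

View pics/s6z.png

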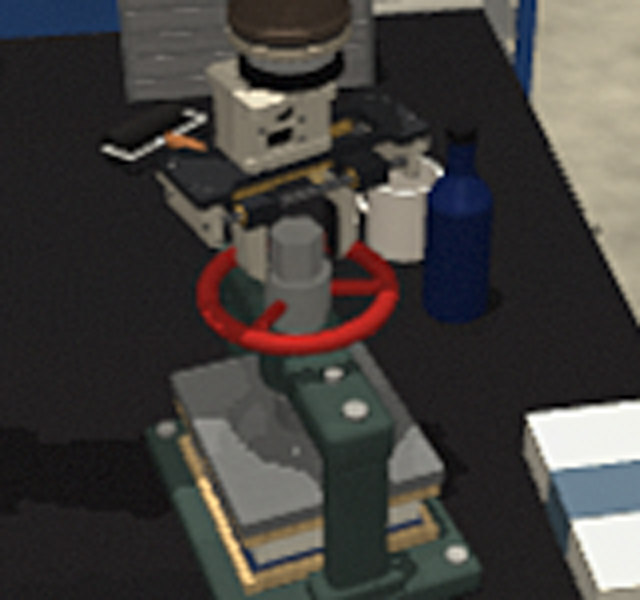

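The wheel is home: rim top at 0.248 m against 0.248 expected, and level. Next I regrip and begin winding.

Call:
step_arm(series=[[[0.03,0,0,0,0],[0.03,0,0,0,0],[0.03,0,0,0,0],[0.03,0,0,0,0],[0.03,0,0,0,0],[0.03,0,0,0,0]]], squeeze=30)

```text
clock: 9.47
position: [0.587, -0.1929, 0.2794]
ee_rot: [1.705, 2.634, 0.005]
force: [0.1, 0.4, -0.6]
width: 0.39
```

```bash
python3 st.py
```

```text
9.4667 pos [ 0.587  -0.1929  0.2794] F [ 0.09  0.37 -0.63] M [-0.037  0.008 -0.005] jaw 24.17 w 35.8 tilt [ 0.005  0.001 -1.   ] j7 0.452 q7eff [-0.11 -0.  ]
```

Call:
step_arm(series=[[[0.03,0,0,0,-4],[0.03,0,0,0,-8],[0.03,0,0,0,-12],[0.03,0,0,0,-15],[0.03,0,0,0,-15],[0.03,0,0,0,-15]]])

```text
clock: 9.97
position: [0.5871, -0.1936, 0.2794]
ee_rot: [2.032, 2.389, 0.004]
force: [0.3, -2.8, -0.9]
width: 0.39
```

```bash
python3 st.py
```

```text
9.9667 pos [ 0.5871 -0.1936  0.2794] F [ 0.25 -2.77 -0.93] M [-0.713 -0.325 -0.004] jaw 9.24 w 35.8 tilt [ 0.006 -0.002 -1.   ] j7 0.214 q7eff [-1.13 -0.38]
```

Call:
step_arm(series=[[[0.03,0,0.0005,0,-3],[0.03,0,0.0005,0,-5],[0.03,0,0.0005,0,-5],[0.03,0,0.0005,0,-5]]])

```text
clock: 10.3
position: [0.587, -0.1936, 0.2795]
ee_rot: [2.132, 2.3, 0.003]
force: [1.0, -3.1, -0.4]
width: 0.386
```

```bash
python3 st.py
```

```text
10.3 pos [ 0.587  -0.1936  0.2795] F [ 0.99 -3.15 -0.36] M [-0.793 -0.131  0.015] jaw 4.34 w 35.4 tilt [ 0.006 -0.003 -1.   ] j7 0.135 q7eff [-1.29 -0.24]
```

Call:
step_arm(series=[[[0.03,0,0.0003,0,-2],[0.03,0,0.0003,0,-4],[0.03,0,0.0003,0,-4]]])

```text
clock: 10.55
position: [0.5869, -0.1936, 0.2795]
ee_rot: [2.21, 2.224, 0.002]
force: [0.1, -3.7, 0.6]
width: 0.393
```

```bash
python3 st.py
```

```text
10.55 pos [ 0.5869 -0.1936  0.2795] F [ 0.1  -3.67  0.6 ] M [-0.767 -0.058  0.04 ] jaw 0.35 w 36.1 tilt [ 0.005 -0.004 -1.   ] j7 0.071 q7eff [-1.19 -0.77]
```

Call:
step_arm(series=[[[0.03,0,0.001,0,-3],[0.03,0,0.001,0,-5],[0.03,0,0.001,0,-5],[0.03,0,0.001,0,-5]]])

```text
clock: 10.88
position: [0.5869, -0.1935, 0.2795]
ee_rot: [2.303, 2.127, 0.0]
force: [0.2, -5.7, 0.2]
width: 0.388
```

```bash
python3 st.py;python3 - <<'E'
from h import *
im,d,p=grab('wrist','w7')
E
```

```text
10.8833 pos [ 0.5869 -0.1935  0.2795] F [ 0.16 -5.73  0.22] M [-1.263 -0.114  0.048] jaw -4.56 w 35.6 tilt [ 0.005 -0.005 -1.   ] j7 -0.009 q7eff [-1.91 -0.15]
```

View pics/w7.png

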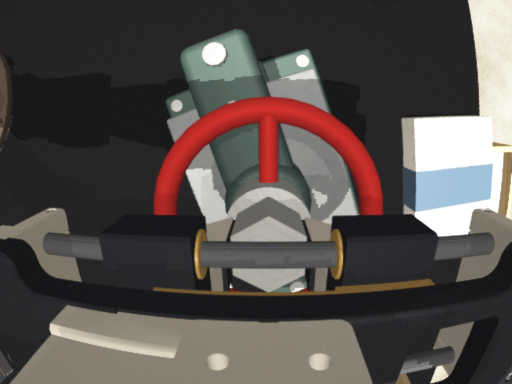

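The wheel turns with the gripper. The side load grew when I nudged +y, so I'll shift back in -y.

Call:
step_arm(series=[[[0.03,0,-0.001,0,-2],[0.03,0,-0.001,0,-4],[0.03,0,-0.001,0,-4],[0.03,0,-0.001,0,-4]]])

```text
clock: 11.27
position: [0.5868, -0.1937, 0.2794]
ee_rot: [2.373, 2.049, 0.001]
force: [-0.2, -0.3, 0.6]
width: 0.389
```

```bash
python3 st.py
```

```text
11.2667 pos [ 0.5868 -0.1937  0.2794] F [-0.18 -0.28  0.58] M [-0.028  0.106 -0.057] jaw -8.38 w 35.7 tilt [ 0.004 -0.004 -1.   ] j7 -0.069 q7eff [-0.12 -0.18]
```

Call:
step_arm(series=[[[0.03,0,-0.0005,0,-2],[0.03,0,-0.0005,0,-4],[0.03,0,-0.0005,0,-4],[0.03,0,-0.0005,0,-4]]])

```text
clock: 11.6
position: [0.5867, -0.1937, 0.2794]
ee_rot: [2.441, 1.969, 0.0]
force: [-0.7, -0.1, 0.6]
width: 0.392
```

```bash
python3 st.py
```

```text
11.6 pos [ 0.5867 -0.1937  0.2794] F [-0.67 -0.06  0.59] M [-0.051  0.186  0.125] jaw -12.21 w 36.0 tilt [ 0.004 -0.004 -1.   ] j7 -0.131 q7eff [-0.17 -0.36]
```

```bash
cat >st2.py <<'E'
from h import *
Ms=[];Fs=[];E7=[]
for i in range(6):
    s=observe();Ms.append(s['ft_torque']);Fs.append(s['force']);E7.append(s['joint_efforts'][6])
    if i<5: eyes.get_image('side')
T=R.from_rotvec(s['ee_rot']).as_matrix();Ms=np.array(Ms)
print(round(s['clock'],2),'pos',s['position'].round(4),'F',np.mean(Fs,0).round(2),'M',Ms.mean(0).round(3),'Mz',Ms[:,2].round(3),'e7',np.mean(E7).round(3),np.round(E7,2),'jaw',np.degrees(np.arctan2(T[1,1],T[0,1])).round(2))
E
python3 st2.py
```

```text
11.85 pos [ 0.5867 -0.1938  0.2794] F [-1.46  0.46  1.12] M [0.138 0.288 0.206] Mz [0.125 0.133 0.202 0.247 0.25  0.282] e7 -0.246 [-0.36 -0.21 -0.19 -0.21 -0.24 -0.26] jaw -12.31
```

Call:
step_arm(series=[[[0.03,0,0,0,-2],[0.03,0,0,0,-4],[0.03,0,0,0,-4]]])

```text
clock: 12.1
position: [0.5867, -0.1937, 0.2794]
ee_rot: [2.51, 1.88, -0.0]
force: [-2.0, -0.1, 1.6]
width: 0.391
```

```bash
python3 st2.py
```

```text
12.35 pos [ 0.5867 -0.1937  0.2794] F [-2.08 -0.02  1.27] M [-0.026  0.396  0.561] Mz [0.647 0.54  0.539 0.539 0.545 0.557] e7 -0.794 [-1.41 -0.99 -0.67 -0.57 -0.56 -0.57] jaw -16.25
```

Torque settles at about 0.55 N·m and was nearly zero until contact. The slope matches 4 N·m/rad, with contact at a jaw angle of about -9° and a pure nip of about 0.49 N·m. I'll stop here, open the fingers without turning, and lift off.

Call:
step_arm(series=[[[0.09,0,0,0,0],[0.09,0,0,0,0],[0.09,0,0,0,0],[0.09,0,0,0,0],[0.09,0,0,0,0],[0.09,0,0,0,0],[0.09,0,0,0,0]]])

```text
clock: 12.93
position: [0.5867, -0.1937, 0.2794]
ee_rot: [2.509, 1.882, 0.0]
force: [-0.0, 0.2, 0.2]
width: 0.848
```

```bash
python3 st2.py; python3 - <<'E'
from h import *
im,d,p=grab('wrist','w8')
E
```

```text
13.18 pos [ 0.5867 -0.1937  0.2794] F [ 0.16  0.21 -0.07] M [-0.008 -0.065  0.023] Mz [ 0.056  0.047  0.01   0.053 -0.007 -0.02 ] e7 -0.0 [-0. -0. -0. -0. -0. -0.] jaw -16.24
```

View pics/w8.png

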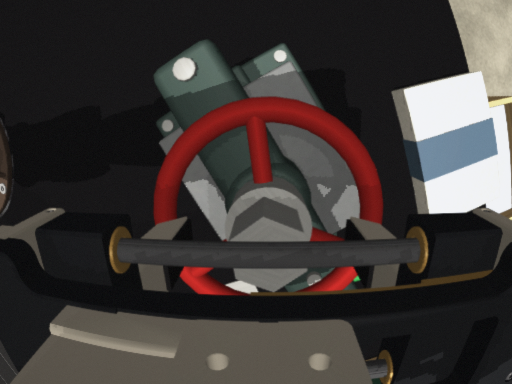

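After release the wheel has turned back slightly: the spoke's outer end is at (256,120), against (268,118) while held. I'll measure how far, because it could be spline play or the screw springing back.

```bash
python3 st.py; python3 - <<'E'
from h import *
grab('wrist','w9')
def spoke(tag,jaw):
    im,d,p=load(tag);cx,cy=.587,-.193
    best=[]
    for r in np.arange(.032,.058,.002):
        a=np.radians(jaw+90+np.arange(-30,30,.1));P=np.c_[cx+r*np.cos(a),cy+r*np.sin(a),np.full(len(a),.245)]
        uv=proj_fish(P,p).astype(np.float32)
        v=cv2.remap(im.astype(np.float32),uv[None,:,0].copy(),uv[None,:,1].copy(),cv2.INTER_LINEAR)[0]
        m=(v[:,0]>60)&(v[:,0]>2.5*v[:,1]);
        if m.sum(): best.append(np.degrees(a[m].mean())-jaw-90)
    return np.round(best,1)
for t,j in (('w7',-4.56),('w8',-16.24),('w9',-16.24)):print(t,spoke(t,j))
E
```

```text
13.2333 pos [ 0.5867 -0.1937  0.2794] F [-0.07  0.35 -0.28] M [-0.021 -0.05   0.003] jaw -16.24 w 90.1 tilt [ 0.003 -0.004 -1.   ] j7 -0.195 q7eff [-0.04 -0.  ]
w7 [0.2 0.2 0.1 0.1 0.1 0.1 0.1 0.1 0.1 0.1 0.1 0.1 0.1]
w8 [7.1 7.2 7.1 7.1 7.1 7.1 7.2 7.1 7.2 7.1 7.1 7.1 7. ]
w9 [7.1 7.  7.1 7.  7.2 7.1 7.2 7.1 7.1 7.1 7.1 7.1 7. ]
```

Call:
step_arm(series=[[[0.09,0,0,0,4],[0.09,0,0,0,7.1],[0.09,0,0,0,7.1],[0.03,0,0,0,7.1],[0.03,0,0,0,7.1],[0.03,0,0,0,7.1],[0.03,0,0,0,7.1],[0.03,0,0,0,7.1],[0.03,0,0,0,7.1],[0.03,0,0,0,7.1],[0.03,0,0,0,7.1],[0.03,0,0,0,7.1]]], squeeze=20)

```text
clock: 14.28
position: [0.5867, -0.1937, 0.2795]
ee_rot: [2.387, 2.034, 0.001]
force: [-0.5, 0.4, -0.7]
width: 0.388
```

```bash
python3 st2.py
```

```text
14.53 pos [ 0.5867 -0.1937  0.2794] F [ 0.37 -0.19 -0.15] M [-0.007 -0.066  0.011] Mz [ 0.04   0.017  0.009 -0.015  0.012  0.005] e7 -0.021 [-0.02 -0.03 -0.02 -0.02 -0.02 -0.02] jaw -9.15
```

Call:
step_arm(series=[[[0.03,0,0,0,-1],[0.03,0,0,0,-2],[0.03,0,0,0,-2]]])

```text
clock: 14.78
position: [0.5867, -0.1937, 0.2795]
ee_rot: [2.424, 1.99, 0.0]
force: [-0.1, -0.4, -0.2]
width: 0.391
```

```bash
python3 st2.py
```

```text
15.03 pos [ 0.5867 -0.1937  0.2794] F [ 0.04 -0.33  0.2 ] M [-0.064  0.041  0.144] Mz [0.211 0.168 0.146 0.127 0.132 0.08 ] e7 -0.267 [-0.59 -0.38 -0.22 -0.15 -0.13 -0.13] jaw -11.15
```

Call:
step_arm(series=[[[0.03,0,0,0,-1],[0.03,0,0,0,-2],[0.03,0,0,0,-2]]])

```text
clock: 15.28
position: [0.5866, -0.1937, 0.2795]
ee_rot: [2.458, 1.947, 0.0]
force: [-0.4, -0.9, 1.0]
width: 0.391
```

```bash
python3 st2.py
```

```text
15.53 pos [ 0.5866 -0.1937  0.2794] F [-0.42 -0.67  0.5 ] M [-0.104  0.1    0.361] Mz [0.418 0.374 0.314 0.287 0.426 0.344] e7 -0.473 [-0.8  -0.59 -0.42 -0.36 -0.34 -0.34] jaw -13.14
```

Torque rises again straight from -9°, so the screw sprang back when I let go. I'll turn back in small steps to measure the friction hysteresis.

Call:
step_arm(series=[[[0.03,0,0,0,1],[0.03,0,0,0,1],[0.03,0,0,0,1]]])

```text
clock: 15.78
position: [0.5867, -0.1937, 0.2794]
ee_rot: [2.44, 1.971, 0.0]
force: [0.3, -0.1, -0.1]
width: 0.391
```

```bash
python3 st2.py
```

```text
16.03 pos [ 0.5867 -0.1937  0.2794] F [ 0.16 -0.33  0.48] M [-0.104  0.064  0.251] Mz [0.242 0.209 0.262 0.255 0.279 0.26 ] e7 -0.231 [-0.15 -0.22 -0.25 -0.26 -0.26 -0.26] jaw -12.14
```

Call:
step_arm(series=[[[0.03,0,0,0,1],[0.03,0,0,0,1],[0.03,0,0,0,1]]])

```text
clock: 16.28
position: [0.5867, -0.1937, 0.2795]
ee_rot: [2.422, 1.992, 0.001]
force: [0.0, -1.1, 0.6]
width: 0.39
```

```bash
python3 st2.py
```

```text
16.53 pos [ 0.5867 -0.1937  0.2795] F [-0.11  0.06  0.21] M [-0.047  0.017  0.143] Mz [0.08  0.149 0.182 0.168 0.138 0.141] e7 -0.107 [-0.03 -0.1  -0.12 -0.13 -0.13 -0.13] jaw -11.14
```

There is no hysteresis, so part of this twist may be in the grip itself. I'll check the wheel's real angle under load with the camera.

```bash
cat > sp.py <<'E'
from h import *
import sys
s=observe();T=R.from_rotvec(s['ee_rot']).as_matrix();jaw=np.degrees(np.arctan2(T[1,1],T[0,1]))
im,d,p=grab('wrist',sys.argv[1]);cx,cy=.587,-.193
b=[]
for r in np.arange(.032,.058,.002):
    a=np.radians(jaw+90+np.arange(-30,30,.1));P=np.c_[cx+r*np.cos(a),cy+r*np.sin(a),np.full(len(a),.245)]
    uv=proj_fish(P,p).astype(np.float32)
    v=cv2.remap(im.astype(np.float32),uv[None,:,0].copy(),uv[None,:,1].copy(),cv2.INTER_LINEAR)[0]
    m=(v[:,0]>60)&(v[:,0]>2.5*v[:,1])
    if m.sum(): b.append(np.degrees(a[m].mean())-90)
print('clock',round(s['clock'],2),'wheel angle',np.median(b).round(2),'jaw',jaw.round(2),'spread',np.ptp(b).round(2),'Mz',s['ft_torque'][2].round(3))
E
python3 sp.py w10
```

```text
clock 16.53 wheel angle -10.84 jaw -11.14 spread 0.2 Mz 0.141
```

Call:
step_arm(series=[[[0.03,0,0,0,-1],[0.03,0,0,0,-2],[0.03,0,0,0,-2],[0.03,0,0,0,-2]]])

```text
clock: 16.92
position: [0.5866, -0.1937, 0.2794]
ee_rot: [2.457, 1.949, -0.0]
force: [0.5, -0.4, 0.5]
width: 0.388
```

```bash
python3 sp.py w11;python3 st2.py
```

```text
clock 16.92 wheel angle -12.75 jaw -13.15 spread 0.3 Mz 0.275
17.22 pos [ 0.5867 -0.1937  0.2794] F [-0.52 -0.41  0.24] M [-0.095  0.099  0.338] Mz [0.329 0.293 0.337 0.358 0.338 0.373] e7 -0.342 [-0.37 -0.34 -0.34 -0.33 -0.33 -0.34] jaw -13.14
```

The wheel follows the jaws, so the nip is elastic and a sudden release lets it spring back. I'll try a gentle release: wind to about 0.42 N·m, drop the grip to 3 N, and watch the angle.

Call:
step_arm(series=[[[0.03,0,0,0,-1],[0.03,0,0,0,-1],[0.03,0,0,0,-1],[0.03,0,0,0,-1]]])

```text
clock: 17.55
position: [0.5866, -0.1937, 0.2795]
ee_rot: [2.474, 1.928, 0.0]
force: [-0.7, -0.1, 0.8]
width: 0.39
```

```bash
python3 st2.py; python3 sp.py w12
```

```text
17.8 pos [ 0.5866 -0.1937  0.2794] F [-0.39  0.07  0.4 ] M [-0.123  0.128  0.488] Mz [0.507 0.472 0.479 0.452 0.518 0.501] e7 -0.502 [-0.51 -0.5  -0.5  -0.5  -0.5  -0.5 ] jaw -14.14
clock 17.8 wheel angle -13.59 jaw -14.14 spread 0.35 Mz 0.501
```

Call:
step_arm(series=[[[0.03,0,0,0,0],[0.03,0,0,0,0],[0.03,0,0,0,0],[0.03,0,0,0,0]]], squeeze=8)

```text
clock: 18.18
position: [0.5866, -0.1937, 0.2794]
ee_rot: [2.474, 1.928, 0.0]
force: [0.4, -0.6, 0.6]
width: 0.394
```

```bash
python3 st2.py; python3 sp.py w13
```

```text
18.43 pos [ 0.5866 -0.1937  0.2794] F [-0.49 -0.33  0.53] M [-0.033  0.127  0.287] Mz [0.285 0.321 0.321 0.249 0.236 0.313] e7 -0.289 [-0.29 -0.29 -0.29 -0.29 -0.29 -0.29] jaw -14.14
clock 18.43 wheel angle -13.34 jaw -14.14 spread 0.2 Mz 0.313
```

Call:
step_arm(series=[[[0.03,0,0,0,0],[0.03,0,0,0,0],[0.03,0,0,0,0],[0.03,0,0,0,0]]], squeeze=3)

```text
clock: 18.82
position: [0.5867, -0.1937, 0.2794]
ee_rot: [2.474, 1.928, 0.0]
force: [1.1, -0.5, 0.5]
width: 0.399
```

```bash
python3 st2.py; python3 sp.py w14
```

```text
19.07 pos [ 0.5867 -0.1937  0.2795] F [ 0.18 -0.12  0.15] M [-0.051 -0.038  0.124] Mz [0.183 0.098 0.134 0.125 0.095 0.107] e7 -0.115 [-0.12 -0.12 -0.12 -0.11 -0.11 -0.11] jaw -14.15
clock 19.07 wheel angle -11.5 jaw -14.15 spread 0.2 Mz 0.107
```

Call:
step_arm(series=[[[0.038,0,0,0,0],[0.039,0,0,0,0],[0.04,0,0,0,0],[0.042,0,0,0,0],[0.045,0,0,0,0],[0.05,0,0,0,0],[0.06,0,0,0,0],[0.06,0,0,0,0]]])

```text
clock: 19.78
position: [0.5867, -0.1937, 0.2795]
ee_rot: [2.474, 1.928, 0.0]
force: [1.2, 0.3, -0.0]
width: 0.628
```

```bash
python3 st.py; python3 sp.py w15;  python3 sp.py w16; python3 sp.py w17
```

```text
19.7833 pos [ 0.5867 -0.1937  0.2795] F [ 1.21  0.31 -0.02] M [-0.034 -0.057  0.015] jaw -14.14 w 57.7 tilt [ 0.003 -0.004 -1.   ] j7 -0.162 q7eff [-0.04  0.  ]
clock 19.78 wheel angle -10.99 jaw -14.14 spread 0.2 Mz 0.015
clock 19.83 wheel angle -10.99 jaw -14.14 spread 0.2 Mz -0.054
clock 19.88 wheel angle -10.94 jaw -14.14 spread 0.2 Mz 0.037
```

Call:
step_arm(series=[[[0.09,0,0,0,0],[0.09,0,0,0,0],[0.09,0,0,0,0],[0.09,0,0,0,0],[0.09,0,0,0,0],[0.09,0,0,0,0],[0.09,0,0,0,0],[0.09,0,0,0,0],[0.09,0,0,0,0],[0.09,0,0,0,0]]])

```text
clock: 20.77
position: [0.5867, -0.1937, 0.2794]
ee_rot: [2.474, 1.928, 0.0]
force: [-0.6, 0.2, -0.0]
width: 0.98
```

```bash
python3 sp.py w18; python3 sp.py w19
```

```text
clock 20.77 wheel angle -10.99 jaw -14.14 spread 0.2 Mz -0.026
clock 20.82 wheel angle -10.94 jaw -14.14 spread 0.2 Mz 0.005
```

The wheel now holds at -11.0° and doesn't creep, so friction keeps it there after a gentle release. I'll regrip and probe the nip: wind lightly, then release gently again.

Call:
step_arm(series=[[[0.06,0,0,0,3.1],[0.05,0,0,0,3.1],[0.03,0,0,0,3.1],[0.03,0,0,0,3.1],[0.03,0,0,0,3.1],[0.03,0,0,0,3.1],[0.03,0,0,0,3.1],[0.03,0,0,0,3.1],[0.03,0,0,0,3.1],[0.03,0,0,0,3.1]]], squeeze=20)

```text
clock: 21.7
position: [0.5867, -0.1937, 0.2795]
ee_rot: [2.421, 1.994, 0.001]
force: [-0.2, -0.0, 0.1]
width: 0.388
```

```bash
python3 st2.py; python3 sp.py w20
```

```text
21.95 pos [ 0.5867 -0.1937  0.2794] F [0.08 0.06 0.36] M [ 0.007 -0.05  -0.005] Mz [ 0.006  0.002 -0.024 -0.    -0.014  0.001] e7 -0.018 [-0.02 -0.02 -0.02 -0.02 -0.02 -0.01] jaw -11.04
clock 21.95 wheel angle -10.84 jaw -11.04 spread 0.2 Mz 0.001
```

Call:
step_arm(series=[[[0.03,0,0,0,-0.5],[0.03,0,0,0,-1],[0.03,0,0,0,-1],[0.03,0,0,0,-1],[0.03,0,0,0,-1]]])

```text
clock: 22.42
position: [0.5867, -0.1937, 0.2794]
ee_rot: [2.438, 1.973, 0.0]
force: [-0.0, -0.3, 0.1]
width: 0.392
```

```bash
python3 st2.py; python3 sp.py w21
```

```text
22.67 pos [ 0.5867 -0.1937  0.2795] F [ 0.25 -0.24  0.  ] M [-0.067 -0.021  0.354] Mz [0.372 0.301 0.379 0.349 0.343 0.381] e7 -0.336 [-0.34 -0.33 -0.33 -0.34 -0.34 -0.34] jaw -12.04
clock 22.67 wheel angle -11.74 jaw -12.04 spread 0.2 Mz 0.381
```

Call:
step_arm(series=[[[0.03,0,0,0,-0.4],[0.03,0,0,0,-0.8],[0.03,0,0,0,-0.8],[0.03,0,0,0,-0.8],[0.03,0,0,0,-0.8]]])

```text
clock: 23.13
position: [0.5867, -0.1937, 0.2795]
ee_rot: [2.452, 1.956, 0.0]
force: [0.4, -0.4, 0.3]
width: 0.39
```

```bash
python3 st2.py; python3 sp.py w22
```

```text
23.38 pos [ 0.5867 -0.1937  0.2795] F [-0.01 -0.62  0.46] M [-0.094  0.01   0.442] Mz [0.412 0.444 0.449 0.385 0.523 0.438] e7 -0.434 [-0.44 -0.43 -0.43 -0.43 -0.43 -0.43] jaw -12.84
clock 23.38 wheel angle -12.49 jaw -12.84 spread 0.3 Mz 0.438
```

Call:
step_arm(series=[[[0.03,0,0,0,0.2],[0.03,0,0,0,0.4],[0.03,0,0,0,0.6],[0.03,0,0,0,0.6],[0.03,0,0,0,0.6]]])

```text
clock: 23.85
position: [0.5867, -0.1937, 0.2795]
ee_rot: [2.442, 1.968, 0.0]
force: [0.0, 0.3, 0.2]
width: 0.394
```

```bash
python3 st2.py; python3 sp.py w23
```

```text
24.1 pos [ 0.5867 -0.1937  0.2795] F [0.09 0.13 0.33] M [-0.019 -0.006  0.131] Mz [0.124 0.151 0.154 0.134 0.112 0.114] e7 -0.132 [-0.12 -0.13 -0.14 -0.14 -0.14 -0.13] jaw -12.25
clock 24.1 wheel angle -11.95 jaw -12.25 spread 0.2 Mz 0.114
```

Friction is taking the load: backing off 0.6° drops the hand moment from 0.44 to 0.13. I'll take out the rest so the release gives no kick.

Call:
step_arm(series=[[[0.03,0,0,0,0.15],[0.03,0,0,0,0.25],[0.03,0,0,0,0.25],[0.03,0,0,0,0.25]]])

```text
clock: 24.48
position: [0.5867, -0.1937, 0.2794]
ee_rot: [2.437, 1.974, 0.0]
force: [0.0, -0.1, 0.2]
width: 0.394
```

```bash
python3 st2.py; python3 sp.py w24
```

```text
24.73 pos [ 0.5867 -0.1937  0.2795] F [ 0.11 -0.19  0.09] M [-0.029 -0.01   0.074] Mz [0.065 0.082 0.021 0.1   0.069 0.107] e7 -0.097 [-0.09 -0.1  -0.1  -0.1  -0.1  -0.1 ] jaw -11.99
clock 24.73 wheel angle -11.74 jaw -11.99 spread 0.2 Mz 0.107
```

Call:
step_arm(series=[[[0.03,0,0,0,0],[0.03,0,0,0,0],[0.037,0,0,0,0],[0.038,0,0,0,0],[0.039,0,0,0,0],[0.042,0,0,0,0],[0.05,0,0,0,0],[0.06,0,0,0,0],[0.08,0,0,0,0],[0.09,0,0,0,0],[0.09,0,0,0,0],[0.09,0,0,0,0],[0.09,0,0,0,0]]], squeeze=3)

```text
clock: 25.87
position: [0.5867, -0.1937, 0.2795]
ee_rot: [2.437, 1.974, 0.001]
force: [-0.6, -0.4, 0.1]
width: 0.914
```

```bash
python3 st.py; python3 sp.py w25
```

```text
25.8667 pos [ 0.5867 -0.1937  0.2795] F [-0.58 -0.43  0.12] M [ 0.009 -0.062 -0.03 ] jaw -12.0 w 83.9 tilt [ 0.004 -0.004 -1.   ] j7 -0.127 q7eff [-0.04 -0.  ]
clock 25.87 wheel angle -10.75 jaw -12.0 spread 0.25 Mz -0.03
```

The wheel settled at -10.75°, about where the previous gentle release left it. Now I lift clear and check.

Call:
step_arm(series=[[[0.09,0,0,0.01,0],[0.09,0,0,0.03,0],[0.09,0,0,0.06,0],[0.09,0,0,0.09,0],[0.09,-0.03,0,0.12,0],[0.09,-0.07,0,0.12,0],[0.09,-0.1,0,0.12,0],[0.09,-0.12,0,0.12,0],[0.09,-0.12,0,0.12,0]]])

```text
clock: 26.67
position: [0.4634, -0.1941, 0.4014]
ee_rot: [2.437, 1.97, -0.001]
force: [1.0, -0.4, -0.1]
width: 0.983
```

```bash
python3 st.py; python3 sp.py w26; python3 - <<'E'
from h import *
im,d,p=grab('side','s9');im2,d2,p2=grab('scene','c9')
P=cloud(d,p).reshape(-1,3);ok=d.ravel()>0;I=im.reshape(-1,3).astype(int)
red=ok&(I[:,0]>90)&(I[:,0]>2.5*I[:,1])&(I[:,0]>2.5*I[:,2])&(P[:,2]>.2)&(P[:,2]<.29)
q=P[red];t=q[np.abs(q[:,2]-np.percentile(q[:,2],90))<.004];A=np.c_[t[:,:2]-[.587,-.193],np.ones(len(t))];print('rim plane',np.linalg.lstsq(A,t[:,2],rcond=None)[0])
# platen drop: compare grey platen top z between s6/s0 and s9
def plz(tag,fn):
    im,d,p=load(tag);c=fn(d,p);P=c.reshape(-1,3);r=np.hypot(P[:,0]-.587,P[:,1]+.193)
    m=(d.ravel()>0)&(P[:,2]>.08)&(P[:,2]<.16)&(r<.13)&(r>.05)
    h,e=np.histogram(P[m,2],bins=80,range=(.08,.16));k=h.argmax();z=P[m,2];z=z[np.abs(z-e[k])<.004];return z.mean().round(4),len(z)
for t in ('side0','s6','s9'):print(t,plz(t,cloud))
a=cv2.resize(im[130:280,170:330],None,fx=3.5,fy=3.5,interpolation=cv2.INTER_CUBIC);b=cv2.resize(im2[100:250,160:360],None,fx=3.5,fy=3.5,interpolation=cv2.INTER_CUBIC)
cv2.imwrite('pics/f1.png',a[:,:,::-1]);cv2.imwrite('pics/f2.png',b[:,:,::-1])
E
```

```text
26.6667 pos [ 0.4634 -0.1941  0.4014] F [ 0.98 -0.45 -0.15] M [-0.02  -0.163  0.001] jaw -12.11 w 90.3 tilt [ 0.004 -0.006 -1.   ] j7 0.009 q7eff [-0.33  0.49]
clock 26.67 wheel angle -8.96 jaw -12.11 spread 1.75 Mz 0.001
rim plane [-0.00071501 -0.00304203  0.24351619]
side0 (np.float64(0.1066), 991)
s6 (np.float64(0.1069), 970)
s9 (np.float64(0.1043), 994)
```

View pics/f1.png

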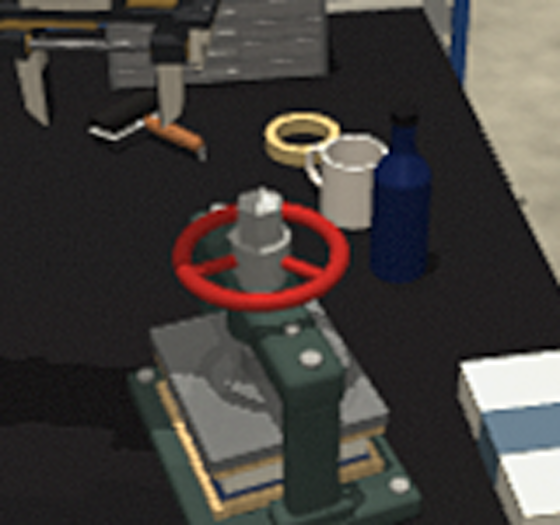

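View pics/f2.png

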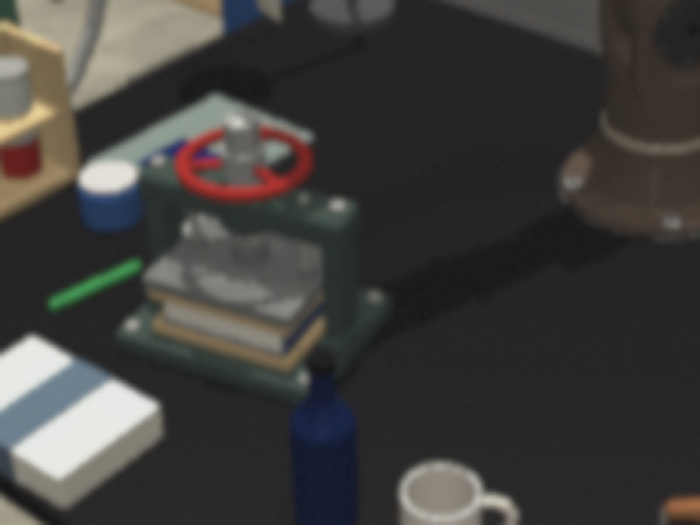

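```bash
python3 - <<'E'
from h import *
s=observe();T=R.from_rotvec(s['ee_rot']).as_matrix()
im,d,p=grab('wrist','w27')
from scipy.optimize import minimize
# spoke direction via ortho image at spoke mid height, three spokes
o=ortho(im,p,.587,-.193,.2395,half=.09,res=.0003);cv2.imwrite('pics/o27.png',o[:,:,::-1])
v=o.astype(int);m=(v[...,0]>60)&(v[...,0]>2.5*v[...,1])
yy,xx=np.nonzero(m);x=(xx-300)*.0003;y=-(yy-300)*.0003;r=np.hypot(x,y)
k=(r>.034)&(r<.056);a=np.degrees(np.arctan2(y[k],x[k]))
h,e=np.histogram(a,bins=72,range=(-180,180));print([(int(e[i]),int(h[i])) for i in range(72) if h[i]>30])
for c in (-40,80,-160):
    w=(a-c+180)%360-180;w=w[np.abs(w)<22];print(c,len(w),(c+w.mean()).round(2))
E
```

```text
[(-170, 607), (-165, 959), (-160, 958), (-155, 253), (-50, 154), (-45, 324), (-40, 197), (-35, 48), (70, 686), (75, 960), (80, 938), (85, 242)]
-40 723 -41.52
80 2837 78.77
-160 2802 -160.99
```

View pics/o27.png

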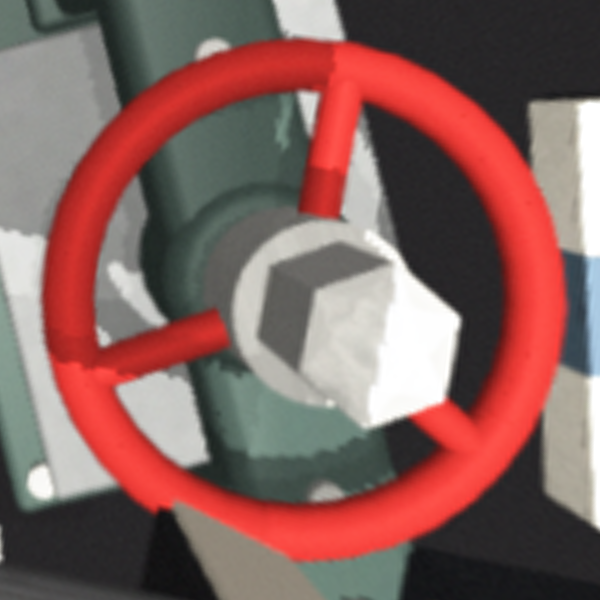

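The spokes at 78.8°, -161.0° and -41.5° put the wheel at about -11°, unchanged since release. It sits level and home, nothing is touching it, and the platen is down. I'm handing in.

```bash
python3 -c "
from cell import arm;print(arm.sign_off())"
```

```text
the job is handed in; nothing more can be done
None
```

The handwheel is back on the spindle and fully home, and the platen is wound down onto the upper board. I handed the job in at about 27 s; no verdict came back.

**Seating:** I read the tooth angle (about 24°) and the boss flats from the wrist camera, and the teeth meshed on the first descent without forcing. Contact came at the expected shoulder height. The rim top measured 0.248 m, matching the expected height, and the wheel sits level.

**Winding:** I turned the wheel about 40° clockwise until the moment rose.
- **First nip:** It settled at about 0.55 N·m (0.65 at its highest), slightly over the 0.3–0.5 range but under 0.8. When I let go, the wheel sprang back 7°.
- **Second and third nips:** I wound it again to about 0.50, then about 0.44 N·m. Each time I eased the load off before opening the fingers.

**Last checks:** The wheel stayed at about -11° with the robot clear. The platen is about 2.5 mm lower in the side camera, and nothing else was touched.

**Uncertain:**
- **Nip left in the press:** It is probably less than the peak I applied, because the wheel also turned back about 1° at the last release. When I probed it after the second nip, the moment rose to about 0.34 N·m within 1° of clockwise turning. I did not probe again after the third release.
- **One angle reading:** A wheel-angle reading taken while the arm was moving away gave -9°. I discarded it because its scatter was large; the repeat agreed with -11°.

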